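# Lock the cable box's open cam lock with the blade key

### The arm

A 6-joint arm with a two-finger parallel gripper is mounted at the origin on a cart in front of the work surface, level with it; the furniture and walls round the work are solid. World frame = base frame: x ahead of the robot, y to its left, z up, the work surface at z = 0. Lengths are in m, angles in rad, forces in N, time in s.
With the tool pointing down it reaches from about 0.3 to 0.875 m from the base axis. Payload 6.4 kg.
Tool frame: the origin (TCP) lies at the very end of the fingers, on their centre line; the grasp point (between the pads) lies 19 mm behind it; z points along the fingers, y is the line along which they close (so a half turn about z gives the same grasp; the last joint's range is limited). The gripper opens to 88 mm and grips with 3 to 60 N. Pads are 18 mm wide; open, the fingers measure 123 mm over their backs; the gripper's body (75 mm by 187 mm) begins 45 mm behind the grasp point.
Start: joints at [-1.457, 0.181, 1.607, -0, 1.354, -0.206], TCP at [0.181, -0.546, 0.239] pointing down, gripper open.
Joint ranges: [-2.99, 2.99], [-0.89, 2.07], [0.3, 2.58], [-1.14, 4.28], [0, 2.63], [-3.12, 3.12]. Speed limits (rad/s): [2.57, 2.57, 3.01, 3.14, 3.14, 3.14].

### API

Orientations are given as a 3x3 rotation matrix whose columns are the frame's x, y, z axes.
In Python, from plant import r gives the robot as it stands.
- The arm moves only by the tool jog_arm, never from a script. Its argument "moves" is a list of rows, each a list of 6 numbers: the shift along the world's x, y, z in m, then the turn, a rotation vector about the world's x, y, z in rad. In form: [[dx, dy, dz, wx, wy, wz], ...]. A call has 1 to 20 rows; each row is the pose to reach, as a shift and turn from the pose commanded when the call began; what a row does not reach only later rows make up. A row lasts 1/8 s, in which the tool goes at most 62.5 mm and 10.7 degrees, less where a joint would pass 70% of its speed; a pose out of reach is approached as far as the arm can. A call with a gripper value outside its range is refused whole. "hand" is the finger opening in m, from 0 to 0.0881, set as the call begins (left out, the last holds). The fingers move at their own pace and stop on an object; the grip force is fixed at half the most. Time passes only in rows, so rows that repeat a pose let the fingers close. It gives the time, the measured TCP pose, the force, the opening and the grip force at its end, in the units of the state.
- r.get_obs(): the state, without advancing time (a new reading comes with each control period).
- r.read_camera(name): name is "side" or "top" or "wrist"; returns the picture (384x512x3 uint8, red, green, blue); there is no depth.
- r.get_calibration(name): a dict with "K" (3x3 intrinsics, pixels), "k1" (the pictures are not rectified: a ray, as slopes to the right and down, at radius r is drawn at 1 + k1 r^2 times it, then the intrinsics apply), "world_to_cam" (4x4, takes a point from world to camera coordinates). Camera axes: x right, y down, z forward; pixel columns grow to the right and rows downward; lengths in m; the calibration is good to about 2 mm. A picture is of the moment at which its call begins: read the wrist's pose just before it. get_calibration takes no time and is no camera call; for the wrist camera it gives the pose at the moment of the call.
- r.finish_job(): hands the job in; it is judged then, once.
The state is a dict: "clock": time; "joint_pos": joint angles; "dq": joint speeds; "joint_torque": joint torques, N m; "tcp_pos": TCP position; "eef_rot": TCP orientation; "ft_force": force on the tool from outside, world axes, zero at the start; "wrist_torque": the same for the moment, N m; "finger_gap": finger opening in m; "gripper_force": force on a finger pad.
Only numpy, scipy, OpenCV 4.12 (cv2) and the standard library are available. Lean on these libraries where they do the work, as an engineer would, in place of code of your own. Each camera call takes 0.05 s, during which the arm holds its last target. There are 200 camera calls.

### The job

The lid of the cable box on the desk is held by two slotted cam locks. One is shut, its tongue under the small bridge at the front edge of the box; the other is still open, its tongue lying sideways. Take the blade key out of its round stand, put its blade in the slot of the open lock and turn it clockwise about a quarter turn to its stop, so that its tongue goes under its bridge; then put the key back upright in its stand. Leave the other lock shut.

Things in the scene. Friction and masses are not known exactly. Their poses are not given: they have to be found in the camera images.
- key: Loose upright blade key, 90 g. Origin: mid of the blade's lower edge, z up. Steel blade 20 wide (x), 4 thick (y), z 0 to 24 mm; shank 12 across to z 38; round metal guard disc 56 across, z 38 to 44; flat black paddle grip 34 wide (x), 16 thick (y), z 44 to 88. Any yaw at start; a half turn is all the same. Grip the paddle over its thickness with 30 N or more, clear of the disc.
- stand: Fixed grey ring on the desk, 60 mm across, 46 tall, with a round hole 36 mm across right through. Origin: centre of its underside, z up. The key's blade hangs in the hole, its guard disc lies on the ring's top: the stowed key's origin is then 8 mm above the desk, its yaw is free.
- open_lock: Bezel, 58 mm across, of the open lock, fixed on the white lid (42 mm above the desk) of the cable box. Origin: on the cam's axis at the lid, z up, -x to the box's front and bridge. On it a steel disc 50 across, top at z 25. A slot across it, in line with its tongue: floor at z 7, 6.5 wide up to z 15, flaring to 21 wide at the top. With the blade on the floor the key's origin is at z 7.
- open_cam (a joint): Angle of the open lock's disc, clockwise from above. 0: tongue and slot along -y of open_lock; pi/2 (stop): along -x, tongue under the bridge, shut. Starts at 0 to 0.2. Friction of about 0.1 N m holds it where left. The blade has about 0.13 rad of play in the slot, so turn the key that much further than the disc.
- shut_lock: The other lock of the box, same make and axes, 150 mm from the open one to its left or right along the box's y, already shut: its tongue (12 mm wide, reaching 42 mm from the axis) lies under its bridge (38 mm from the axis, top 12 mm above the lid).
- shut_cam (a joint): Angle of the shut lock's disc, same meaning; 1.5 to pi/2. Leave it.
Not all that is in view belongs to the job. Leave any purple or yellow look-alike of the key alone. What is shaped like the stand but purple is not meant.

How it is judged:
By the outcome, as a careful person would: the job done as asked, in the order asked, and still so for the second after the job is handed in, with the robot touching nothing.
It also fails if it takes over 54 s, if anything falls off the work surface, if the arm or the gripper's body presses on something with over 40 N, if the wrist force passes 120 N, or if a joint passes its speed limit or range.

## Working session

There is one attempt and no reset: what is moved stays moved. The work goes in short steps, Python scripts to look and compute and a tool call to move; the robot and the scene stay as the last step left them, time stands still between calls to the robot, and variables do not carry over. Pictures are saved under pics/ and viewed, at most 10 in all, crops included, and the job is handed in when it is done.

Besides the shell and the picture viewer there is one more tool, called by a JSON object that holds its "api" and its "payload". jog_arm: Moves the arm, as the interface text tells. Its arguments: {"type":"object","properties":{"moves":{"type":"array"},"hand":{"type":"number"}},"required":["moves"]}

```bash
mkdir -p pics; cat > h.py <<'E'
import numpy as np, cv2
from plant import r
def shot(n):
    c=r.get_calibration(n); im=r.read_camera(n); return im,c
def save(f,im): cv2.imwrite('pics/'+f,im[...,::-1])
def ray(c,px):
    K=np.array(c['K']);k=c['k1']
    p=cv2.undistortPoints(np.array([[px]],float),K,np.array([k,0,0,0.]))[0,0]
    T=np.array(c['world_to_cam']);R=T[:3,:3]
    return -R.T@T[:3,3], R.T@np.array([p[0],p[1],1])
def plane(c,px,z):
    o,d=ray(c,px); return o+d*(z-o[2])/d[2]
def tri(c1,p1,c2,p2):
    o,d=ray(c1,p1);q,e=ray(c2,p2)
    s=np.linalg.lstsq(np.stack([d,-e],1),q-o,rcond=None)[0]
    a=o+d*s[0];b=q+e*s[1]; return (a+b)/2,np.linalg.norm(a-b)
def proj(c,P):
    T=np.array(c['world_to_cam']);q=T[:3,:3]@np.array(P)+T[:3,3]
    return cv2.projectPoints(np.array([q]),np.zeros(3),np.zeros(3),np.array(c['K']),np.array([c['k1'],0,0,0.]))[0][0,0]
E
python3 - <<'E'
from h import *
a,ca=shot('top');b,cb=shot('side');w,cw=shot('wrist')
save('top0.png',a);save('side0.png',b);save('w0.png',w)
z=np.vstack([np.hstack([a,b])]);save('m0.png',cv2.resize(a,(800,600)));save('m1.png',cv2.resize(b,(800,600)))
for c in(ca,cb,cw):print(np.round(ray(c,(256,192)),3).tolist(),c['K'][0][0],c['k1'])
E
```

```text
[[0.362, -0.143, 1.017], [0.137, 0.014, -0.991]] 450.55502693643484 -0.11381366556332913
[[0.574, -1.06, 0.576], [-0.057, 0.856, -0.514]] 476.25525444160746 -0.1842133085036598
[[0.244, -0.526, 0.385], [-0.25, -0.097, -0.964]] 272.272608780988 -0.06444210718668188
```

View pics/m0.png

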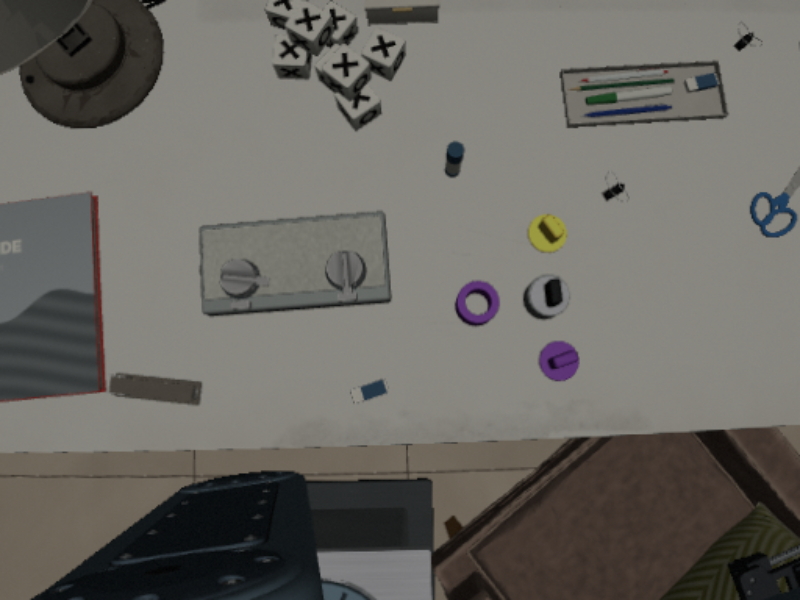

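View pics/m1.png

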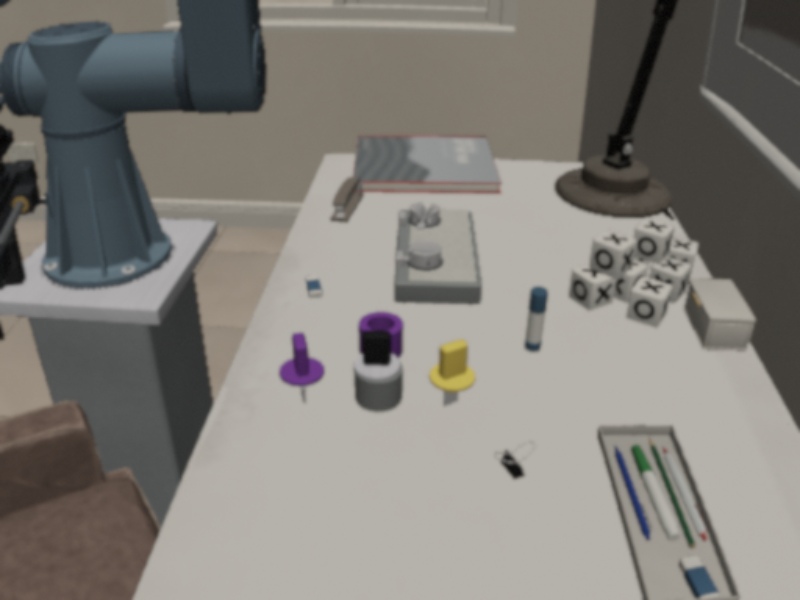

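Top view (800-px scale): candidates for the key are black paddle (552,293) in the grey stand (548,297), the yellow key (548,232) and the purple key (560,361). The purple ring (478,302) is a decoy stand. I choose the black one. The open lock is the left one (238,277), with its tongue to the right. The shut lock is at (345,270), with its tongue towards the front. In the side view the key is at (377,347), and the locks are at (425,213) open and (425,255) shut.

```bash
cat > m1.py <<'E'
from h import *
a,ca=shot('top');b,cb=shot('side')
s=.64
def blob(im,c,rad,f):
    x,y=[int(v*s) for v in c];m=np.zeros(im.shape[:2],np.uint8)
    h=cv2.cvtColor(im,cv2.COLOR_RGB2HSV);m[y-rad:y+rad,x-rad:x+rad]=f(h)[y-rad:y+rad,x-rad:x+rad]
    n,l,st,ce=cv2.connectedComponentsWithStats(m);i=1+st[1:,4].argmax()
    mm=(l==i).astype(np.uint8);ct=cv2.findContours(mm,0,2)[0][0]
    return ct,ce[i],st[i],mm
dark=lambda h:(h[...,2]<45).astype(np.uint8)
kt,ct_,st,mt=blob(a,(552,293),16,dark);ks,cs_,ss,ms=blob(b,(377,345),22,dark)
print('top',ct_,st,'side',cs_,ss)
# top edge of paddle in side: mean of upper rows ; centroid pairing
P,e=tri(ca,ct_,cb,cs_);print('key mid',P,e)
print('paddle min rect',cv2.minAreaRect(kt))
print('key top-plane pts',[plane(ca,p[0],.096).round(3)[:2].tolist() for p in cv2.boxPoints(cv2.minAreaRect(kt))[:,None]])
for n,p in dict(stand=(548,297),open=(238,277),shut=(345,270)).items():
    z=.052 if n=='stand' else .067
    q=plane(ca,np.array(p)*s,z);print(n,q.round(3))
for n,t,d in(('open',(238,272),(425,213)),('shut',(345,265),(425,248))):
    print(n,tri(ca,np.array(t)*s,cb,np.array(d)*s))
def crop(im,x,y,w):return cv2.resize(im[y-w:y+w,x-w:x+w],(390,390),interpolation=2)
save('c1.png',np.hstack([crop(a,352,190,30),crop(b,241,232,40)]))
E
python3 m1.py
```

```text
top [353.65359477 187.11764706] [349 179  11  17 153] side [240.59214502 221.59516616] [232 212  18  21 331]
key mid [ 0.49763264 -0.33635388  0.07596706] 0.0021958800638362543
paddle min rect ((353.5615234375, 186.9923095703125), (16.248550415039062, 9.798744201660156), 82.87498474121094)
key top-plane pts [[0.51, -0.321], [0.512, -0.341], [0.478, -0.344], [0.476, -0.323]]
stand [ 0.494 -0.335  0.052]
open [0.532 0.094 0.067]
shut [ 0.537 -0.055  0.067]
open (array([0.53979098, 0.09588436, 0.056939  ]), np.float64(0.0028771557952094943))
shut (array([ 0.54460413, -0.05507249,  0.06648344]), np.float64(0.00024049414722456664))
```

View pics/c1.png

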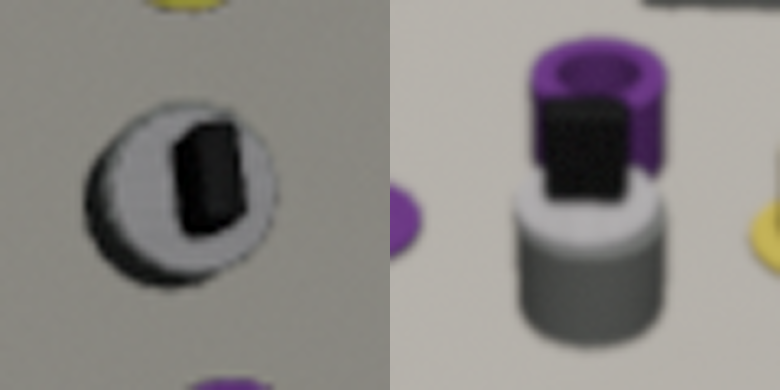

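The crop confirms the choice: the black paddle stands on the grey stand and disc. Its long axis runs roughly along world x, and its mid height of 0.076 is as expected. I'll move above it.

```bash
python3 -c "
from h import *
o=r.get_obs();print(np.array(o['eef_rot']).round(3).tolist(),o['clock'],o['finger_gap'],o['ft_force'])"
```

```text
[[0.949, 0.314, -0.0], [0.314, -0.949, 0.001], [0.0, -0.001, -1.0]] 0.25 0.08822478901741387 [0.90445444 0.71725732 0.12342195]
```

{"api": "jog_arm", "payload": {"moves": [[0.05,0.033,0,0,0,-0.04],[0.1,0.066,0,0,0,-0.08],[0.15,0.1,0,0,0,-0.12],[0.2,0.133,0,0,0,-0.16],[0.25,0.166,-0.01,0,0,-0.2],[0.3,0.2,-0.03,0,0,-0.24],[0.316,0.21,-0.05,0,0,-0.24],[0.316,0.21,-0.05,0,0,-0.24],[0.316,0.21,-0.05,0,0,-0.24]]}}

```text
clock: 1.38
tcp_pos: [0.4959, -0.3371, 0.1891]
eef_rot: [[0.997, 0.079, -0.0], [0.079, -0.997, -0.0], [-0.0, 0.0, -1.0]]
ft_force: [-0.1, 0.1, 1.1]
finger_gap: 0.0881
gripper_force: 0.0
```

```bash
python3 - <<'E'
from h import *
o=r.get_obs();w,c=shot('wrist');print(o['tcp_pos'],np.array(o['eef_rot']).round(3).tolist())
for P in((.4976,-.3364,.096),(.4976,-.3364,.052)):print(proj(c,P))
print(c['world_to_cam'])
save('w1.png',w)
E
```

```text
[ 0.49586909 -0.33706699  0.18905519] [[0.997, 0.079, -0.0], [0.079, -0.997, -0.0], [-0.0, 0.0, -1.0]]
[250.28729191 190.26671573]
[250.53261754 179.49040371]
[[ 7.89288140e-02 -9.96880144e-01  4.70622985e-04 -3.76332050e-01]
 [-9.62274514e-01 -7.60655583e-02  2.61231297e-01  4.28438530e-01]
 [-2.60380494e-01 -2.10715449e-02 -9.65276120e-01  4.64248580e-01]
 [ 0.00000000e+00  0.00000000e+00  0.00000000e+00  1.00000000e+00]]
```

View pics/w1.png

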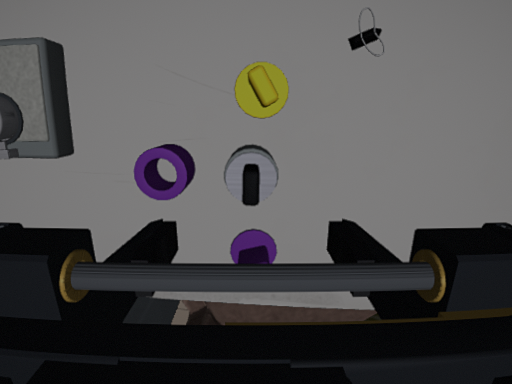

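The wrist view shows the black paddle at (251,185), vertical in the image, on the disc at (251,176). This agrees with the prediction. I'll compute a quick refinement from the masks.

```bash
python3 - <<'E'
from h import *
w,c=shot('wrist');h=cv2.cvtColor(w,cv2.COLOR_RGB2HSV)
m=np.zeros(w.shape[:2],np.uint8);m[140:214,220:285]=(h[...,2]<60)[140:214,220:285]
m[:162]=0
n,l,st,ce=cv2.connectedComponentsWithStats(m);i=1+st[1:,4].argmax();print(st[i],ce[i])
x,y,ww,hh=st[i][:4]
# low end of mask = top face's -x edge; centre column
P=plane(c,(x+ww/2-.5,y+hh-.5),.096);print('near top edge',P, 'centre x', P[0]-.017)
print('far', plane(c,(x+ww/2-.5,y-.5),.096),plane(c,(x+ww/2-.5,y-.5),.052))
d=np.zeros_like(m);d[140:214,215:285]=((h[...,2]>105)&(h[...,0]>100)&(h[...,0]<140))[140:214,215:285]
print(h[176,235],h[176,210],h[155,250])
g=cv2.cvtColor(w,cv2.COLOR_RGB2GRAY)
print(g[176,215:290].tolist());print(g[140:210,238].tolist())
E
```

```text
[242 164  17  41 657] [249.96499239 184.29984779]
near top edge [ 0.48388756 -0.33763398  0.096     ] centre x 0.46688755688959727
far [ 0.52227107 -0.33470118  0.096     ] [ 0.51487002 -0.33498614  0.052     ]
[120  19 132] [  0   2 126] [117  19 132]
[125, 125, 125, 125, 125, 125, 126, 127, 107, 70, 99, 124, 123, 122, 122, 123, 122, 122, 123, 123, 123, 122, 123, 123, 124, 127, 105, 35, 3, 8, 14, 18, 17, 19, 14, 17, 19, 19, 19, 21, 20, 15, 8, 27, 89, 126, 123, 122, 122, 121, 121, 121, 121, 121, 121, 121, 120, 120, 121, 120, 115, 96, 84, 105, 126, 126, 125, 125, 125, 125, 125, 125, 125, 125, 125]
[124, 125, 125, 126, 125, 127, 127, 106, 53, 19, 22, 55, 86, 96, 90, 84, 106, 123, 122, 121, 123, 124, 123, 120, 120, 121, 120, 124, 124, 123, 121, 121, 121, 120, 121, 123, 123, 126, 124, 121, 121, 124, 126, 121, 118, 120, 123, 123, 122, 118, 119, 119, 118, 118, 120, 121, 122, 121, 120, 122, 123, 125, 125, 125, 124, 124, 125, 125, 125, 125]
```

{"api": "jog_arm", "payload": {"moves": [[0.003,0.001,-0.03,0,0,0],[0.003,0.001,-0.07,0,0,0],[0.003,0.001,-0.1,0,0,0],[0.003,0.001,-0.12,0,0,0],[0.003,0.001,-0.129,0,0,0],[0.003,0.001,-0.129,0,0,0]], "hand": 0.05}}

```text
clock: 2.22
tcp_pos: [0.4998, -0.3353, 0.06]
eef_rot: [[0.997, 0.079, 0.0], [0.079, -0.997, -0.0], [0.0, 0.0, -1.0]]
ft_force: [-0.1, 0.2, 0.5]
finger_gap: 0.0499
gripper_force: 0.0
```

{"api": "jog_arm", "payload": {"moves": [[0,0,0,0,0,0],[0,0,0,0,0,0],[0,0,0,0,0,0],[0,0,0,0,0,0],[0,0,0,0,0,0]], "hand": 0.0}}

```text
clock: 2.85
tcp_pos: [0.5, -0.335, 0.0601]
eef_rot: [[0.997, 0.08, 0.0], [0.08, -0.997, -0.0], [0.0, 0.0, -1.0]]
ft_force: [-1.1, 0.6, 3.5]
finger_gap: 0.016
gripper_force: 30.0
```

{"api": "jog_arm", "payload": {"moves": [[0,0,0.01,0,0,0],[0,0,0.04,0,0,0],[0,0,0.08,0,0,0],[0,0,0.12,0,0,0],[0,0.03,0.15,0,0,0],[0,0.08,0.15,0,0,0],[0,0.12,0.15,0,0,0],[0,0.13,0.15,0,0,0],[0,0.13,0.15,0,0,0]]}}

```text
clock: 3.98
tcp_pos: [0.5, -0.2048, 0.2101]
eef_rot: [[0.997, 0.081, 0.0], [0.081, -0.997, -0.001], [0.0, 0.001, -1.0]]
ft_force: [0.3, -0.4, -1.8]
finger_gap: 0.0158
gripper_force: 30.0
```

```bash
python3 - <<'E'
from h import *
w,c=shot('wrist');save('w2.png',w);np.save('w2.npy',np.array(c['world_to_cam']))
t,ct=shot('top');save('t2.png',t)
print('pred hole top',proj(c,(.498,-.336,.046)),'top',proj(ct,(.498,-.336,.046)))
x,y=[int(v) for v in proj(ct,(.498,-.336,.046))]
save('v2.png',np.hstack([w,cv2.resize(t[y-28:y+28,x-21:x+21],(288,384),interpolation=2)]))
E
```

```text
pred hole top [360.50243243 186.30079406] top [350.6967735  188.48006655]
```

View pics/v2.png

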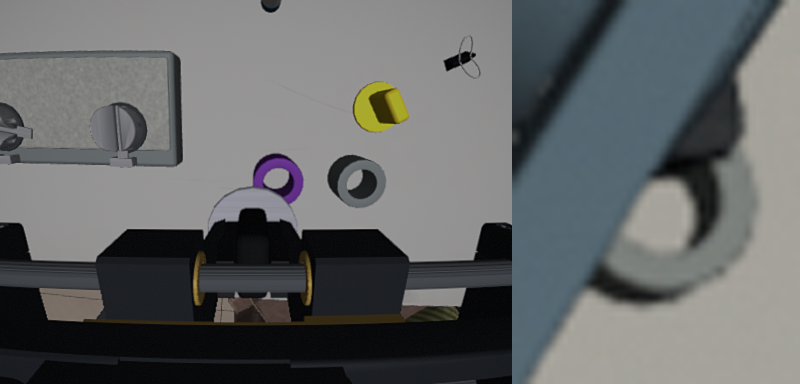

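The key is held (disc at (252,205)). The grey stand is visible at about (359,182) in the wrist view, and the purple decoy is at (278,180).

```bash
python3 - <<'E'
from h import *
w=cv2.imread('pics/w2.png')[...,::-1];c=r.get_calibration('wrist')
g=cv2.cvtColor(np.ascontiguousarray(w),cv2.COLOR_RGB2GRAY)
print(g[182,322:394:2].tolist());print(g[148:214:2,359].tolist())
m=np.zeros_like(g);m[145:215,325:392]=((g>75)&(g<112))[145:215,325:392]
m=cv2.morphologyEx(m,cv2.MORPH_OPEN,np.ones((3,3),np.uint8))
n,l,st,ce=cv2.connectedComponentsWithStats(m);i=1+st[1:,4].argmax();m=(l==i).astype(np.uint8);print(st[i])
cs,h=cv2.findContours(m,cv2.RETR_CCOMP,cv2.CHAIN_APPROX_NONE)
for k in sorted(cs,key=len)[-2:]:
    P=np.array([plane(c,p[0].astype(float),.046)[:2] for p in k],np.float32)
    print(len(k),cv2.minEnclosingCircle(P),cv2.fitEllipse(P))
E
```

```text
[150, 151, 154, 59, 23, 26, 27, 25, 105, 109, 107, 106, 110, 152, 150, 150, 150, 149, 153, 100, 24, 28, 28, 28, 27, 26, 28, 42, 107, 105, 104, 102, 141, 149, 148, 149]
[150, 149, 149, 153, 71, 30, 78, 113, 109, 107, 103, 144, 152, 150, 150, 151, 153, 143, 78, 25, 31, 32, 30, 32, 33, 41, 110, 105, 104, 100, 143, 150, 149]
[338 161  48  47 963]
88 ((0.5007175803184509, -0.3373831808567047), 0.01986255869269371) ((0.5009176135063171, -0.33754393458366394), (0.03779291734099388, 0.03868052363395691), 147.79603576660156)
133 ((0.5010208487510681, -0.33681586384773254), 0.02977452613413334) ((0.4998016059398651, -0.33820226788520813), (0.053572796285152435, 0.05776045471429825), 47.32071304321289)
```

{"api": "jog_arm", "payload": {"moves": [[0,0.05,0,0,0,0.15],[0,0.1,0,0,0,0.3],[0,0.15,0,0,0,0.45],[0,0.2,0,0,0,0.6],[0,0.22,0,0,0,0.75],[0,0.22,0,0,0,0.9],[0,0.22,0,0,0,1.05],[0,0.22,0,0,0,1.2],[0,0.22,0,0,0,1.35],[0,0.22,0,0,0,1.5],[0,0.22,0,0,0,1.5],[0,0.22,0,0,0,1.5]]}}

```text
clock: 5.58
tcp_pos: [0.5, 0.0145, 0.2096]
eef_rot: [[-0.005, 1.0, -0.0], [1.0, 0.005, -0.0], [-0.0, -0.0, -1.0]]
ft_force: [0.4, 0.2, -0.6]
finger_gap: 0.0159
gripper_force: 30.0
```

```bash
python3 - <<'E'
from h import *
w,c=shot('wrist');save('w3.png',w)
print(proj(c,(.535,.095,.067)),proj(c,(.54,-.055,.067)))
save('v3.png',w)
E
```

```text
[286.39500047 102.13730719] [285.9056828  237.32362154]
```

View pics/v3.png

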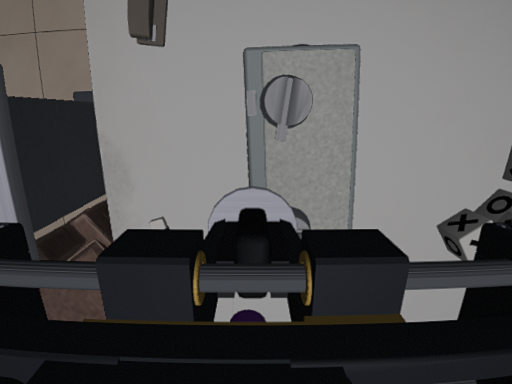

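The open lock's disc is at (289,101), with its slot and tongue running (290,80)→(282,138). I'll measure the centre, slot angle, height and box direction.

```bash
python3 - <<'E'
from h import *
w=np.ascontiguousarray(cv2.imread('pics/w3.png')[...,::-1]);c=r.get_calibration('wrist')
g=cv2.cvtColor(w,cv2.COLOR_RGB2GRAY)
save('v4.png',cv2.resize(w[40:150,235:365],(780,660)[:2] if 0 else (708,600),interpolation=2))
t,ct=shot('top');save('t4.png',t)
x,y=[int(v) for v in proj(ct,(.535,.02,.06))];print(x,y)
save('v5.png',cv2.resize(t[y-40:y+40,x-70:x+50],(800,533),interpolation=2))
E
```

```text
186 175
```

View pics/v4.png

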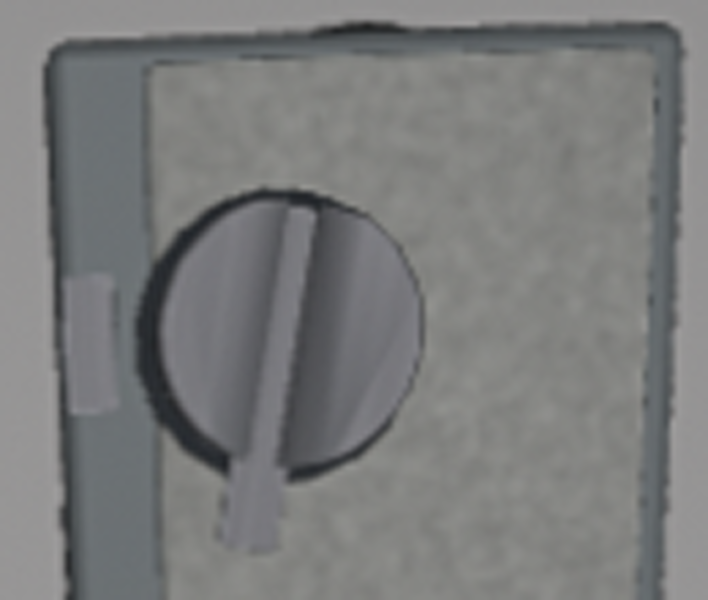

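View pics/v5.png

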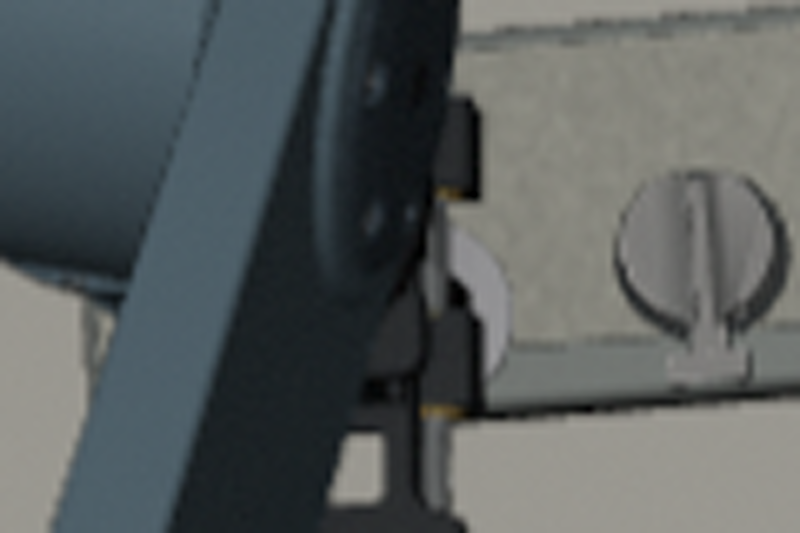

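The wrist crop shows the disc centre at crop (292,331). The slot floor runs (301,210)→(264,455) and the tongue points away from the bridge, which is at (92,345). The top crop shows the shut lock at (703,250) with its tongue under its bridge. I'll convert these to positions.

```bash
python3 - <<'E'
from h import *
c=r.get_calibration('wrist');ct=r.get_calibration('top')
f=lambda x,y:(235+x/708*130-.5,40+y/600*110-.5)
P=lambda x,y,z:plane(c,f(x,y),z)
for n,p in dict(c=(292,331),l=(160,325),r=(424,325),t=(292,195),b=(292,467)).items():print(n,P(*p,.067).round(4))
a,b=P(301,210,.049),P(264,455,.049);d=a-b;print('slot',a,b,(a+b)/2,np.linalg.norm(d),'yaw',np.arctan2(d[1],d[0]))
u,v=P(148,70,.042),P(162,590,.042);d=u-v;print('front edge',np.arctan2(d[1],d[0]))
u,v=P(655,60,.042),P(638,590,.042);d=u-v;print('back edge',np.arctan2(d[1],d[0]))
u,v=P(150,62,.042),P(640,47,.042);d=v-u;print('left end normal',np.arctan2(d[1],d[0]))
# height: disc centre in first top picture
t=np.ascontiguousarray(cv2.imread('pics/top0.png')[...,::-1]);g=cv2.cvtColor(t,cv2.COLOR_RGB2GRAY)
h=cv2.HoughCircles(cv2.resize(g[150:205,125:255],None,fx=4,fy=4,interpolation=2),cv2.HOUGH_GRADIENT,1,150,param1=80,param2=20,minRadius=36,maxRadius=60)
for q in h[0]:
    p=(125+q[0]/4-.5,150+q[1]/4-.5);print('top',p,q[2]/4,plane(ct,p,.067).round(4),tri(ct,p,c,f(292,331)))
E
```

```text
c [0.5365 0.0973 0.067 ]
l [0.5117 0.0981 0.067 ]
r [0.5613 0.0988 0.067 ]
t [0.5356 0.1215 0.067 ]
b [0.5374 0.0723 0.067 ]
slot [0.53970916 0.12123957 0.049     ] [0.53392788 0.07414652 0.049     ] [0.53681852 0.09769304 0.049     ] 0.04744658653287205 yaw 1.4486445577155025
front edge 1.6141751686197559
back edge 1.6242497335440134
left end normal 0.04908963925201652
top (np.float32(219.625), np.float32(170.625)) 11.55 [ 0.5422 -0.0526  0.067 ] (array([ 0.69861569,  0.0993583 , -0.94091169]), np.float64(0.13095813225794067))
top (np.float32(151.875), np.float32(177.125)) 11.2 [0.5327 0.0946 0.067 ] (array([0.53733393, 0.098721  , 0.04906743]), np.float64(0.002865308640340299))
```

Open lock centre is (0.5365, 0.0975). The disc measures 50 mm across at z 0.067, which fits. Slot yaw is 1.449 and box y axis 1.619, so the cam is at 0.17 (within 0–0.2). I'll go above it and lower.

{"api": "jog_arm", "payload": {"moves": [[0.018,0.04,0,0,0,-0.06],[0.0365,0.083,-0.02,0,0,-0.127],[0.0365,0.083,-0.06,0,0,-0.127],[0.0365,0.083,-0.083,0,0,-0.127],[0.0365,0.083,-0.086,0,0,-0.127],[0.0365,0.083,-0.092,0,0,-0.127],[0.0365,0.083,-0.096,0,0,-0.127],[0.0365,0.083,-0.098,0,0,-0.127],[0.0365,0.083,-0.098,0,0,-0.127]]}}

```text
clock: 6.8
tcp_pos: [0.5365, 0.0981, 0.1121]
eef_rot: [[0.118, 0.993, 0.001], [0.993, -0.118, -0.0], [0.0, 0.001, -1.0]]
ft_force: [-1.6, 0.9, -0.7]
finger_gap: 0.0159
gripper_force: 30.0
```

{"api": "jog_arm", "payload": {"moves": [[0,0,-0.003,0,0,0],[0,0,-0.005,0,0,0],[0,0,-0.007,0,0,0],[0,0,-0.009,0,0,0],[0,0,-0.009,0,0,0],[0,0,-0.009,0,0,0]]}}

```text
clock: 7.55
tcp_pos: [0.5363, 0.0982, 0.1027]
eef_rot: [[0.118, 0.993, -0.0], [0.993, -0.118, -0.0], [-0.0, -0.0, -1.0]]
ft_force: [0.1, 0.0, -1.0]
finger_gap: 0.016
gripper_force: 30.0
```

The blade is in the narrow slot with no side force. Now I'll turn clockwise.

{"api": "jog_arm", "payload": {"moves": [[0,0,-0.001,0,0,-0.1],[0,0,-0.001,0,0,-0.25],[0,0,-0.001,0,0,-0.4],[0,0,-0.001,0,0,-0.55],[0,0,-0.001,0,0,-0.7],[0,0,-0.001,0,0,-0.85],[0,0,-0.001,0,0,-1.0],[0,0,-0.001,0,0,-1.15],[0,0,-0.001,0,0,-1.3],[0,0,-0.001,0,0,-1.4],[0,0,-0.001,0,0,-1.4]]}}

```text
clock: 8.93
tcp_pos: [0.5366, 0.0977, 0.1018]
eef_rot: [[0.999, 0.054, 0.001], [0.054, -0.999, -0.001], [0.001, 0.001, -1.0]]
ft_force: [1.7, -2.5, -1.2]
finger_gap: 0.0158
gripper_force: 30.0
```

```bash
python3 -c "
from h import *
o=r.get_obs();print(o['wrist_torque'],o['ft_force'],o['tcp_pos'],o['joint_pos'])"
```

```text
[-0.4150472  -0.22596979  0.07912576] [ 1.72997057 -2.53963267 -1.19491621] [0.53658552 0.09772733 0.10181498] [-3.71400601e-02  2.80779400e-01  1.78868614e+00 -7.89279690e-04
  1.07146463e+00  1.48022725e+00]
```

{"api": "jog_arm", "payload": {"moves": [[0,0,0,0,0,-0.05],[0,0,0,0,0,-0.1],[0,0,0,0,0,-0.13],[0,0,0,0,0,-0.13]]}}

```text
clock: 9.43
tcp_pos: [0.5365, 0.0978, 0.1018]
eef_rot: [[0.997, -0.076, 0.0], [-0.076, -0.997, -0.001], [0.001, 0.001, -1.0]]
ft_force: [1.1, -3.3, -1.8]
finger_gap: 0.0157
gripper_force: 30.0
```

```bash
python3 -c "
from h import *
o=r.get_obs();print(o['wrist_torque'],o['ft_force'],o['tcp_pos'])"
```

```text
[-0.7566783  -0.27203888  0.13790594] [ 1.07156126 -3.28800523 -1.82395356] [0.53651333 0.09778595 0.10180977]
```

Torque is still only about friction, so the disc is not yet at its stop. I'll go on in small steps.

{"api": "jog_arm", "payload": {"moves": [[0,0,0,0,0,-0.03],[0,0,0,0,0,-0.05],[0,0,0,0,0,-0.05]]}}

```text
clock: 9.8
tcp_pos: [0.5365, 0.0979, 0.1018]
eef_rot: [[0.992, -0.127, 0.0], [-0.127, -0.992, -0.001], [0.0, 0.0, -1.0]]
ft_force: [1.8, -5.8, -1.7]
finger_gap: 0.0162
gripper_force: 30.0
```

```bash
python3 -c "
from h import *
o=r.get_obs();print(o['wrist_torque'],o['ft_force'],o['tcp_pos'])"
```

```text
[-1.07180195 -0.34976125  0.16489895] [ 1.79865342 -5.80293553 -1.74418924] [0.53646851 0.09785774 0.10181303]
```

{"api": "jog_arm", "payload": {"moves": [[0,0,0,0,0,-0.03],[0,0,0,0,0,-0.07],[0,0,0,0,0,-0.07]]}}

```text
clock: 10.18
tcp_pos: [0.5364, 0.0979, 0.1018]
eef_rot: [[0.981, -0.195, 0.0], [-0.195, -0.981, -0.001], [0.0, 0.001, -1.0]]
ft_force: [2.3, -4.5, -2.4]
finger_gap: 0.0159
gripper_force: 30.2
```

```bash
python3 - <<'E'
from h import *
o=r.get_obs();print(o['wrist_torque'],o['ft_force'],o['tcp_pos'])
t,_=shot('top');s,_=shot('side');save('t6.png',t);save('s6.png',s)
save('v6.png',np.hstack([cv2.resize(t[130:210,115:265],(400,300)),cv2.resize(s[120:200,240:320],(300,300),interpolation=2)]))
E
```

```text
[-0.95461222 -0.28847021  0.41226801] [ 2.25674816 -4.52444421 -2.42057098] [0.53644458 0.09789305 0.10182196]
```

View pics/v6.png

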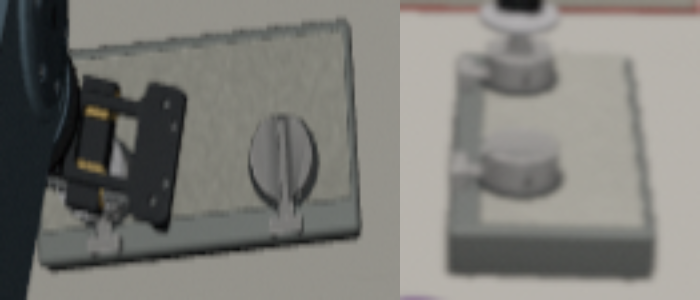

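Wrist torque rose to 0.41 N m, so the disc is at its stop. The tongue shows under the bridge in the top crop (105,235) and the side crop (470,70). I'll take the load off, lift straight out and move away.

{"api": "jog_arm", "payload": {"moves": [[0,0,0,0,0,0.08],[0,0,0,0,0,0.12],[0,0,0.005,0,0,0.12],[0,0,0.015,0,0,0.12],[0,0,0.04,0,0,0.12],[0,0,0.08,0,0,0.12],[0,0,0.108,0,0,0.12],[0,-0.05,0.108,0,0,0.12],[0,-0.1,0.108,0,0,0.12],[0,-0.13,0.108,0,0,0.12],[0,-0.13,0.108,0,0,0.12]]}}

```text
clock: 11.65
tcp_pos: [0.5365, -0.0329, 0.2106]
eef_rot: [[0.997, -0.081, 0.001], [-0.081, -0.997, 0.001], [0.001, -0.001, -1.0]]
ft_force: [-0.3, 0.2, -0.8]
finger_gap: 0.0159
gripper_force: 30.0
```

```bash
python3 - <<'E'
from h import *
w,c=shot('wrist');t,ct=shot('top');save('w7.png',w);save('t7.png',t)
u=[int(v) for v in proj(c,(.53,.098,.05))];print(u)
x0=max(0,u[0]-60);y0=max(0,u[1]-60)
save('v7.png',np.hstack([w,cv2.resize(w[y0:y0+120,x0:x0+90],(288,384),interpolation=2)]))
E
```

```text
[141, 190]
```

View pics/v7.png

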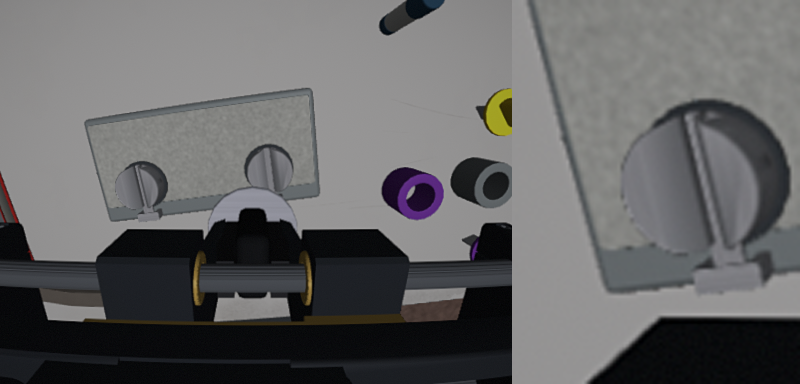

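Both tongues are under their bridges: the open lock at (150,213) and the other at (272,195). A quick check of the slot angle (no camera), then on to the stand.

```bash
python3 - <<'E'
from h import *
c=r.get_calibration('wrist')
f=lambda x,y:(81+(x-512)/3.2,130+y/3.2)
a,b=plane(c,f(690,117),.049),plane(c,f(728,248),.049);d=a-b;print(a,b,np.arctan2(d[1],d[0]))
a,b=plane(c,(266,148),.049),plane(c,(272,185),.049);d=a-b;print(a,b,np.arctan2(d[1],d[0]))
E
```

```text
[0.55869919 0.1010049  0.049     ] [0.50804632 0.09582434 0.049     ] 0.10192117860622717
[ 0.56792601 -0.05006581  0.049     ] [ 0.52441121 -0.05425466  0.049     ] 0.09596699689933691
```

{"api": "jog_arm", "payload": {"moves": [[-0.005,-0.05,0,0,0,0],[-0.01,-0.1,0,0,0,0],[-0.015,-0.15,0,0,0,0],[-0.02,-0.2,0,0,0,0],[-0.03,-0.25,0,0,0,0],[-0.035,-0.29,0,0,0,0],[-0.0355,-0.304,0,0,0,0],[-0.0355,-0.304,-0.03,0,0,0],[-0.0355,-0.304,-0.07,0,0,0],[-0.0355,-0.304,-0.095,0,0,0],[-0.0355,-0.304,-0.1,0,0,0],[-0.0355,-0.304,-0.1,0,0,0]]}}

```text
clock: 13.25
tcp_pos: [0.5016, -0.335, 0.1103]
eef_rot: [[0.997, -0.076, 0.0], [-0.076, -0.997, 0.0], [0.0, -0.0, -1.0]]
ft_force: [0.5, -0.5, -0.7]
finger_gap: 0.0158
gripper_force: 30.0
```

The slots of both locks are parallel, within 0.02 rad of the box's x axis, so the open lock is now shut. Lowering the key.

{"api": "jog_arm", "payload": {"moves": [[0,-0.002,-0.01,0,0,0],[0,-0.002,-0.025,0,0,0],[0,-0.002,-0.04,0,0,0],[0,-0.002,-0.046,0,0,0],[0,-0.002,-0.049,0,0,0],[0,-0.002,-0.05,0,0,0],[0,-0.002,-0.05,0,0,0]]}}

```text
clock: 14.12
tcp_pos: [0.501, -0.3381, 0.0602]
eef_rot: [[0.997, -0.077, 0.001], [-0.077, -0.997, -0.001], [0.001, 0.001, -1.0]]
ft_force: [-0.8, 0.9, 1.2]
finger_gap: 0.0157
gripper_force: 30.0
```

{"api": "jog_arm", "payload": {"moves": [[0,0,-0.0005,0,0,0],[0,0,-0.0005,0,0,0]]}}

```text
clock: 14.38
tcp_pos: [0.5011, -0.3381, 0.0601]
eef_rot: [[0.997, -0.077, 0.001], [-0.077, -0.997, -0.001], [0.001, 0.001, -1.0]]
ft_force: [-2.2, 1.9, 5.4]
finger_gap: 0.0156
gripper_force: 30.0
```

{"api": "jog_arm", "payload": {"moves": [[0,0,0,0,0,0],[0,0,0,0,0,0],[0,0,0,0,0,0],[0,0,0.02,0,0,0],[0,0,0.06,0,0,0],[0,0,0.11,0,0,0],[0,0,0.15,0,0,0],[-0.05,0,0.17,0,0,0],[-0.05,0,0.17,0,0,0]], "hand": 0.045}}

```text
clock: 15.5
tcp_pos: [0.4499, -0.3387, 0.2329]
eef_rot: [[0.997, -0.079, 0.003], [-0.079, -0.997, -0.004], [0.003, 0.004, -1.0]]
ft_force: [-0.3, -0.3, 0.1]
finger_gap: 0.0451
gripper_force: 0.0
```

```bash
python3 - <<'E'
from h import *
w,c=shot('wrist');s,cs=shot('side');save('w8.png',w);save('s8.png',s)
u=[int(v) for v in proj(c,(.5,-.337,.06))];v=[int(q) for q in proj(cs,(.5,-.337,.06))];print(u,v)
save('v8.png',np.hstack([cv2.resize(w[max(0,u[1]-50):u[1]+50,u[0]-50:u[0]+50],(390,390)),cv2.resize(s[v[1]-40:v[1]+40,v[0]-40:v[0]+40],(390,390))]))
h=cv2.cvtColor(s,cv2.COLOR_RGB2HSV)[...,2];m=np.zeros_like(h);m[v[1]-40:v[1]+20,v[0]-25:v[0]+25]=(h<45)[v[1]-40:v[1]+20,v[0]-25:v[0]+25]
n,l,st,ce=cv2.connectedComponentsWithStats(m);i=1+st[1:,4].argmax();print(st[i],ce[i])
E
```

```text
[245, 132] [241, 228]
[232 213  18  21 332] [240.6686747  222.54518072]
```

View pics/v8.png

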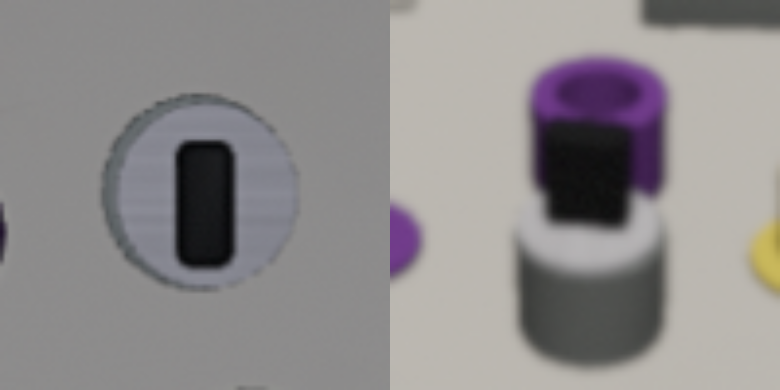

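The key stands upright, with its disc flat on the stand's rim (left crop (205,195), right crop (590,230)). Handing in.

```bash
python3 -c "
from h import *
print(r.finish_job())"
```

```text
the job is handed in; nothing more can be done
None
```

The open lock is turned to its stop with its tongue under the bridge, the other lock is still shut, the key is back upright in its grey stand, and the job is handed in at about 15.6 s; I viewed 11 pictures, one over the limit of 10.

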